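# Shut off the detector and hold the sample chamber open

### The job

I need to change the sample in the light-tight chamber, and its detector must not see daylight: first take the blank slide (the one without a window) from the stand and push it fully home in the slot of the shutter housing on the chamber's right side. Only then lift the chamber's lid by its bar handle to 60 degrees from shut and keep holding it there for me; it springs shut, so do not let it drop, and finish while still holding it. Leave the slide with the round window in the stand and the other things where they are.

Things in the scene. Friction and masses are not known exactly. Their poses are not given: they have to be found in the camera images.
- blank_slide: Upright aluminium slide: a blade 5 mm thick (its x), 46 wide (its y) and 70 tall, with a round-edged foot, topped by a dark ribbed grip block 10 thick (x), 34 wide (y), 30 tall, which covers 70 to 100 mm above the origin. Origin: middle of the blade's foot; z up the blade. The same either way round. About 0.1 kg, loose. This one's blade is solid, without a window: the one to use. Stands in one of the two places of the stand.
- window_slide: Upright aluminium slide: a blade 5 mm thick (its x), 46 wide (its y) and 70 tall, with a round-edged foot, topped by a dark ribbed grip block 10 thick (x), 34 wide (y), 30 tall, which covers 70 to 100 mm above the origin. Origin: middle of the blade's foot; z up the blade. The same either way round. About 0.1 kg, loose. This one has a round window, 24 mm across, through the blade, centred 40 mm above the foot. Stands in the other place of the stand; to be left there.
- stand: Grey block 60 (x) x 128 (y) x 26 mm, fixed, with two slots side by side along its y, 60 mm apart, 18 mm deep, 1.5 mm wider than a slide; the slides' x lies along its x. Origin: middle of its underside.
- chamber: White light-tight box, fixed; box 140 (x) x 160 (y) mm, lid top about 99 mm above the bench, front (-x) to the robot. On its right (-y) an aluminium shutter housing 72 (x) x 30 (y), top 104 mm above the bench, is mounted against the box, and right of it a dark finned detector barrel (55 across, its top 104 mm above the bench). Origin: bench level, below the middle of the box; z up.
- slot_mouth (a point): Middle of the slot's mouth, on top of the shutter housing; axes as the chamber's. The slot runs 48 mm along the chamber's x and is 7 mm wide along its y (a slide has 1 mm to spare on each side), 68 mm deep, straight down, so a slide's x must lie along the chamber's y, either way round. When a slide stands on the slot's floor its grip block begins 2 mm above the mouth.
- slot_floor (a point): Middle of the slot's floor, 68 mm under its mouth: where a slide's origin is when fully home; axes as the chamber's.
- lid: Dark steel lid, 150 x 168 x 8 mm, 0.35 kg, hinged along the far (+x) top edge of the box, with a bar handle in front of its front edge. Origin: on the hinge line. It shuts itself by its weight and a spring: about 2 to 3 N lift at the bar.
- lid_angle (a joint): Opening angle of the lid, rad: 0 shut, grows as the bar goes up and back; stops at 1.4. 60 degrees is 1.047.
- lid_bar (a point): Middle of the lid's bar handle: a round steel bar 10 mm thick that runs along the chamber's y; free for 70 mm between its two arms, its axis 40 mm clear of the lid's front edge, open above, in front and below. It is 190 mm from the hinge line and, with the lid shut, 93 mm above the bench.
- lid_hinge (a point): Middle of the hinge line, which runs along the chamber's y, 88 mm above the bench; axes as the chamber's. With the lid at angle a the bar is at x = -0.190 cos a + 0.005 sin a, z = 0.190 sin a + 0.005 cos a from here.
- foil_puck: Low round foil-covered sample puck, 31 x 31 x 11 mm; loose, to be left alone. Origin: middle of its underside.
- sample_holder: Small pale block with two screw heads, 32 x 49 x 17 mm; loose, to be left alone. Origin: middle of its underside.
- objective_case: Upright clear-capped microscope objective case, 35 x 35 x 55 mm; loose, to be left alone. Origin: middle of its underside.
- spare_kf_clamp: Round metal vacuum clamp lying flat, 68 x 50 x 17 mm; loose, to be left alone. Origin: middle of its underside.
There are look-alikes about, which are no part of the job. Leave any blue look-alike of the blank_slide alone.

How it is judged:
By the outcome, as a careful person would: the job done as asked, in the order asked, and still so for the second after the job is handed in, while the arm keeps its last pose, push and grip.
It also fails if it takes over 64 s, if anything falls off the work surface, if the arm or the gripper's body presses on something with over 40 N, if the wrist force passes 120 N, or if a joint passes its speed limit or range.

### The arm

A 6-joint arm with a two-finger parallel gripper is mounted at the origin on a cart in front of the work surface, level with it; the furniture and walls round the work are solid. World frame = base frame: x ahead of the robot, y to its left, z up, the work surface at z = 0. Lengths are in m, angles in rad, forces in N, time in s.
With the tool pointing down it reaches from about 0.25 to 0.725 m from the base axis. Payload 9.7 kg.
Tool frame: the origin (TCP) lies at the very end of the fingers, on their centre line; the grasp point (between the pads) lies 19 mm behind it; z points along the fingers, y is the line along which they close (so a half turn about z gives the same grasp; the last joint's range is limited). The gripper opens to 85 mm and grips with 20 to 120 N. Pads are 22 mm wide; open, the fingers measure 114 mm over their backs; the gripper's body (76 mm by 85 mm) begins 54 mm behind the grasp point. The pads swing forward as they close: fully open they stand 13 mm farther back than shut.
Start: joints at [1.114, 0.087, 0.176, 1.66, 0, 1.571], TCP at [0.243, 0.494, 0.231] pointing down, gripper open.
Joint ranges: [-3.13, 3.13], [-0.85, 1.81], [-1.15, 1.24], [-2.2, 2.28], [-1.44, 1.52], [-3.14, 3.14]. Speed limits (rad/s): [2.22, 2.22, 2.57, 3.14, 3.14, 3.14].

### API

Orientations are given as [roll, pitch, yaw] about the fixed x, y, z axes, in that order (R = Rz(yaw) Ry(pitch) Rx(roll)).
In Python, from station import state, eyes, job_done gives the robot as it stands. The module is installed in compiled form; this text tells all that it offers.
- The arm moves only by the shell command python3 -m creep 'ROWS'. ROWS is JSON, a list that holds one entry, the list of rows, each a list of 7 numbers: the turn, a rotation vector about the tool's x, y, z in units of 360 degrees (1.0 is 360 degrees), then the shift along the tool's x, y, z in units of 200 mm (1.0 is 200 mm), then the closure, from -1 (fully open) to 1 (shut). A call has 1 to 12 rows; each row is the pose to reach, as a shift and turn from the pose commanded when the call began, along the tool's axes at that moment, turning the shorter way round; what a row does not reach only later rows make up. A row lasts 1/10 s, in which the tool goes at most 50 mm and 8.59 degrees, less where a joint would pass 70% of its speed; a pose out of reach is approached as far as the arm can. A call with a number of a shift or a turn outside -1 to 1 is refused whole. A call with a gripper value outside its range is refused whole. The fingers move at their own pace and stop on an object; the grip force is fixed at half the most. Time passes only in rows, so rows that repeat a pose let the fingers close. It gives the time, the measured TCP pose, the force, the opening and the grip force at its end, in the units of the state.
- state(): the state, without advancing time (a new reading comes with each control period).
- eyes.read_camera(name): name is "scene" or "top"; returns the picture (480x640x3 uint8, red, green, blue); there is no depth.
- eyes.camera_info(name): a dict with "intrinsics" (3x3 intrinsics, pixels), "k1" (the pictures are not rectified: a ray, as slopes to the right and down, at radius r is drawn at 1 + k1 r^2 times it, then the intrinsics apply), "rvec" (rotation vector, rad) and "tvec" (3), from world to camera coordinates, as OpenCV has them. Camera axes: x right, y down, z forward; pixel columns grow to the right and rows downward; lengths in m; the calibration is good to about 2 mm. A picture is of the moment at which its call begins. camera_info takes no time and is no camera call.
- job_done(): hands the job in; it is judged then, once.
The state is a dict: "time": time; "joint_positions": joint angles; "qvel": joint speeds; "joint_torque": joint torques, N m; "ee_pos": TCP position; "orientation": TCP orientation; "wrist_force": force on the tool from outside, world axes, zero at the start; "moment": the same for the moment, N m; "opening": opening from 0.0 (shut) to 1.0 (fully open); "grasp_force": force on a finger pad.
Only numpy, scipy, OpenCV 4.12 (cv2) and the standard library are available. Lean on these libraries where they do the work, as an engineer would, in place of code of your own. Each camera call takes 0.05 s, during which the arm holds its last target. There are 200 camera calls.

## Working session

There is one attempt and no reset: what is moved stays moved. The work goes in short steps, Python scripts to look and compute and a shell command to move; the robot and the scene stay as the last step left them, time stands still between calls to the robot, and variables do not carry over. Pictures are saved under pics/ and viewed, at most 10 in all, crops included, and the job is handed in when it is done.

```bash
mkdir -p pics
cat > h.py <<'E'
import numpy as np, cv2
from station import state, eyes
from scipy.spatial.transform import Rotation as R
def cam(n):
    i=eyes.camera_info(n); return np.array(i['intrinsics']),i['k1'],cv2.Rodrigues(np.array(i['rvec'],float))[0],np.array(i['tvec'],float)
def ray(n,u,v):
    K,k,Rm,t=cam(n); d=np.linalg.inv(K)@[u,v,1.]; rd=np.hypot(d[0],d[1]); r=rd
    for _ in range(30): r=rd/(1+k*r*r)
    s=r/rd if rd>0 else 1
    return -Rm.T@t, Rm.T@np.array([d[0]*s,d[1]*s,1])
def onz(n,u,v,z):
    o,d=ray(n,u,v); return o+d*(z-o[2])/d[2]
def tri(p1,p2):
    (o,d),(q,e)=ray('scene',*p1),ray('top',*p2)
    s=np.linalg.lstsq(np.c_[d,-e],q-o,rcond=None)[0]; a,b=o+d*s[0],q+e*s[1]
    return (a+b)/2,np.linalg.norm(a-b)
def proj(n,P):
    K,k,Rm,t=cam(n); p=Rm@np.array(P,float)+t; x=p[:2]/p[2]; x=x*(1+k*(x@x)); return (K@[x[0],x[1],1])[:2]
def shot(n,f):
    im=eyes.read_camera(n); cv2.imwrite('pics/'+f,im[:,:,::-1]); return im
E
python3 -c "
from h import *
for n in('scene','top'): shot(n,n+'0.png'); print(n,cam(n)[0].tolist(),cam(n)[1],ray(n,320,240))
print(state())"
```

```text
scene [[548.7550605517506, 0.0, 316.13197146833505], [0.0, 548.7550605517506, 235.8752365034478], [0.0, 0.0, 1.0]] -0.11253513421682461 (array([-0.27759657, -0.51647522,  0.82681119]), array([ 0.68025386,  0.39622077, -0.61674142]))
top [[524.9973383660179, 0.0, 318.52645245299874], [0.0, 524.9973383660179, 239.99277550198076], [0.0, 0.0, 1.0]] -0.07392268356349206 (array([ 0.45162074, -0.02625852,  1.39026454]), array([ 0.07491334,  0.01196568, -0.99712221]))
{'time': 0.1, 'joint_positions': array([1.11400311e+00, 8.74436683e-02, 1.75202015e-01, 1.65979986e+00,
       2.76930730e-06, 1.57079813e+00]), 'qvel': array([ 0.00040466, -0.00049397,  0.00358712, -0.00142283,  0.00194895,
       -0.00056208]), 'joint_torque': array([-4.94441701e-04, -5.21558440e+01,  4.65653837e+01,  1.60429557e-02,
       -1.18383127e-05,  2.36495589e-05]), 'ee_pos': array([0.2424979 , 0.49342412, 0.23062692]), 'orientation': array([-3.14034747e+00, -2.76705814e-06,  2.68479763e+00]), 'wrist_force': array([-0.38205788,  0.75198734, -0.47763055]), 'moment': array([ 0.02179713, -0.01142825,  0.01324353]), 'grasp_force': 0.0, 'opening': 0.9999794830804867}
```

View pics/scene0.png

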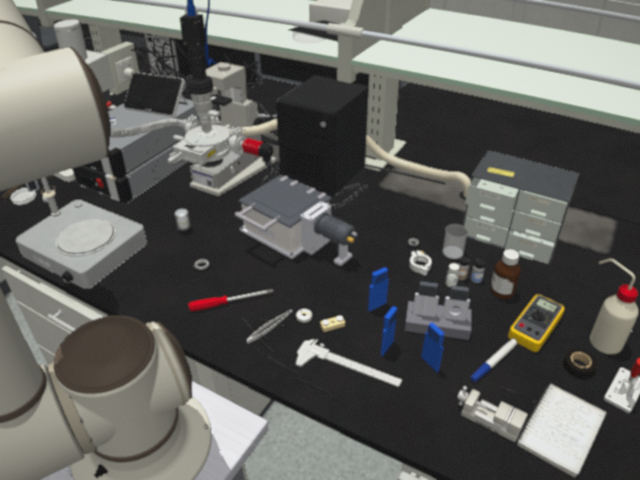

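View pics/top0.png

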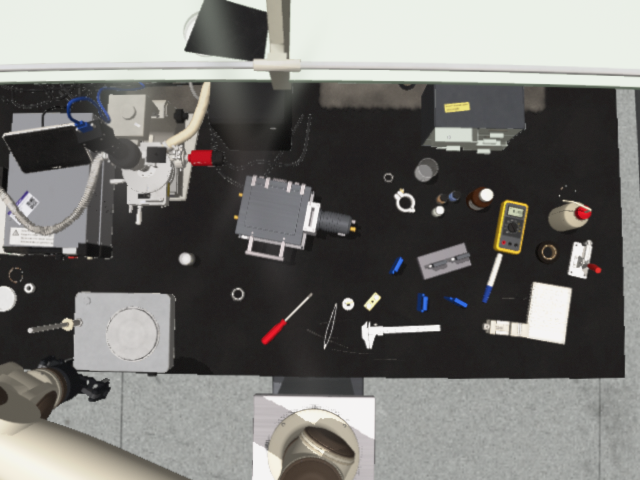

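The scene view shows the chamber at (290,215), the stand at (438,310) with two slides in it, and blue look-alikes at (378,290), (389,330) and (433,347). The top view has the chamber at (280,215) and the stand at (444,260). I'll take one close crop of the stand and chamber in both views.

```bash
python3 -c "
from h import *
a=cv2.imread('pics/scene0.png');b=cv2.imread('pics/top0.png')
r=lambda m,x,y,w,h:cv2.resize(m[y:y+h,x:x+w],(400,300),interpolation=cv2.INTER_CUBIC)
cv2.imwrite('pics/c1.png',np.vstack([np.hstack([r(a,390,270,100,75),r(b,405,230,80,60)]),np.hstack([r(a,230,165,140,105),r(b,225,165,140,105)])]))"
```

```text
(no output)
```

View pics/c1.png

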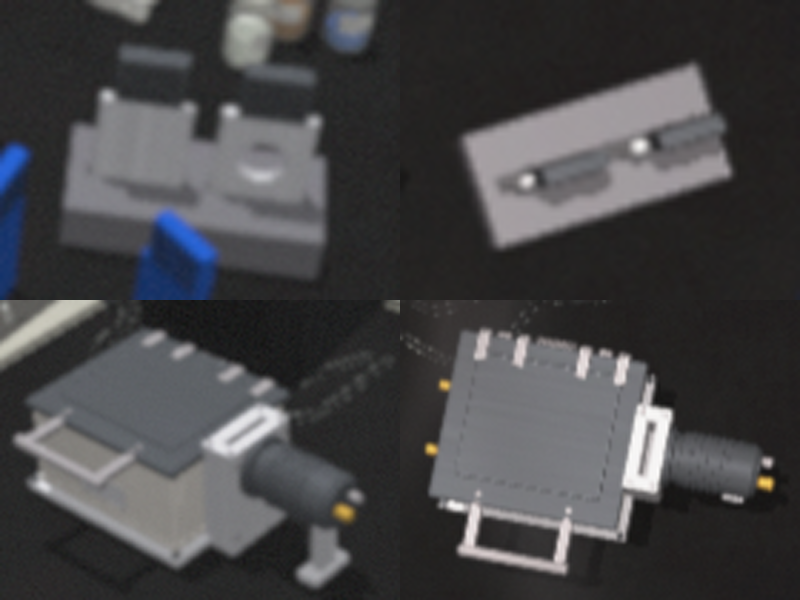

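The blank slide is the left one, at scene (429,290) and top (440,265). The right one shows the round window, and the blue ones are look-alikes. Next I'll measure.

```bash
cat > m.py <<'E'
from h import *
T=lambda x,y:(405+(x-400)/5,230+y/5); S=lambda x,y:(390+x/4,270+y/4)
TC=lambda x,y:(225+(x-400)/(400/140),165+(y-300)/(400/140)); SC=lambda x,y:(230+x/(400/140),165+(y-300)/(400/140))
np.set_printoptions(precision=4,suppress=True)
C=[onz('top',*T(*p),.026) for p in[(463,135),(696,63),(732,178),(498,248)]]
C=np.array(C); print('stand',C.mean(0),[np.linalg.norm(C[i]-C[(i+1)%4]) for i in range(4)])
d=(C[0]-C[1]+C[3]-C[2]); ys=np.arctan2(-d[0],d[1]); print('stand yaw',np.degrees(ys)); u=d/np.linalg.norm(d)
for s in(.03,-.03):
    P=C.mean(0)+u*s; P[2]=.108; print('slide',P,proj('top',P),proj('scene',P))
print('grip tri',tri(S(155,57),T(575,172)),tri(S(282,73),T(688,132)))
b=cv2.imread('pics/top0.png'); g=cv2.cvtColor(b,cv2.COLOR_BGR2GRAY)
m=(g>170).astype(np.uint8); m[:200]=0;m[240:]=0;m[:,:300]=0;m[:,325:]=0
c=max(cv2.findContours(m,0,1)[0],key=cv2.contourArea); r=cv2.minAreaRect(c); print(r)
B=np.array([onz('top',*p,.104) for p in cv2.boxPoints(r)]); print('housing',B.mean(0),[np.linalg.norm(B[i]-B[(i+1)%4]) for i in range(4)],np.degrees([np.arctan2(*(B[i]-B[(i+1)%4])[1::-1]) for i in(0,1)]))
print('slot',onz('top',*TC(648,445),.104),'scene tri',tri(SC(247,432),TC(648,445)))
L,Rr=onz('top',*TC(463,552),.093),onz('top',*TC(567,569),.093); print('bar',L,Rr,(L+Rr)/2,np.linalg.norm(L-Rr),np.degrees(np.arctan2(*(L-Rr)[:2])))
L,Rr=tri(SC(20,439),TC(463,552)),tri(SC(103,486),TC(567,569)); print(L,Rr)
q=[onz('top',*TC(*p),.099) for p in[(461,331),(648,364),(617,537),(430,497)]];q=np.array(q);print('lid',q,q.mean(0),[np.linalg.norm(q[i]-q[(i+1)%4]) for i in range(4)])
E
python3 m.py
```

```text
stand [ 0.5031 -0.3345  0.026 ] [np.float64(0.1282245321497184), np.float64(0.06260066559608017), np.float64(0.12806844505244538), np.float64(0.06121676988023461)]
stand yaw 17.451027170775763
slide [ 0.4941 -0.3059  0.108 ] [440.4146 263.5404] [427.8478 285.1764]
slide [ 0.5121 -0.3632  0.108 ] [463.643  256.4688] [459.3027 289.4269]
grip tri (array([ 0.4927, -0.3059,  0.1113]), np.float64(0.0037309448422789535)) (array([ 0.5131, -0.3625,  0.1095]), np.float64(0.004761758057564335))
((311.08111572265625, 215.73394775390625), (12.47019100189209, 31.267621994018555), 10.619654655456543)
housing [0.6081 0.012  0.104 ] [np.float64(0.07761871508996816), np.float64(0.030867539580134856), np.float64(0.07756106961225676), np.float64(0.030723989299027997)] [170.3635  79.9697]
slot [0.608  0.0102 0.104 ] scene tri (array([0.6086, 0.0094, 0.1035]), np.float64(0.0020059602119506773))
bar [0.5139 0.1699 0.093 ] [0.5004 0.0791 0.093 ] [0.5071 0.1245 0.093 ] 0.0917824011868261 8.455491379400934
(array([0.5146, 0.1673, 0.1006]), np.float64(0.003661531310475798)) (array([0.5013, 0.0775, 0.0949]), np.float64(0.0034316019943707856))
lid [[0.7071 0.1756 0.099 ]
 [0.6796 0.0114 0.099 ]
 [0.5284 0.0359 0.099 ]
 [0.5609 0.1989 0.099 ]] [0.619  0.1055 0.099 ] [np.float64(0.16647215841480578), np.float64(0.1531854705879167), np.float64(0.1661991898465492), np.float64(0.14799616465438892)]
```

```bash
cat > go.py <<'E'
import sys; from h import *
def go(x,y,z,yaw,c='sofar'):
    s=state(); Rc=R.from_euler('xyz',s['orientation']); Rg=R.from_euler('xyz',[np.pi,0,np.radians(yaw)])
    print('turn/360',np.round((Rc.inv()*Rg).as_rotvec()/2/np.pi,4),'shift/200',np.round(Rc.inv().apply(np.array([x,y,z])-s['ee_pos'])/.2,3))
    print('t',s['time'],'q',np.round(s['joint_positions'],2),'p',np.round(s['ee_pos'],4),'rpy',np.round(np.degrees(s['orientation']),2),'F',np.round(s['wrist_force'],1),'op',round(s['opening'],3),'gf',s['grasp_force'])
if __name__=='__main__': go(*map(float,sys.argv[1:5]))
E
python3 -m creep '[[[0,0,0.1288,-0.866,-0.91,0,0],[0,0,0.1288,-0.866,-0.91,0,0],[0,0,0.1288,-0.866,-0.91,0,0],[0,0,0.1288,-0.866,-0.91,0,0],[0,0,0.1288,-0.866,-0.91,0,0],[0,0,0.1288,-0.866,-0.91,0,0],[0,0,0.1288,-0.866,-0.91,0,0],[0,0,0.1288,-0.866,-0.91,0,0]]]'; python3 go.py .494 -.306 .2 107.45
```

```text
time: 0.9
ee_pos: [0.3177, 0.2541, 0.2311]
orientation: [-3.141, -0.0, 1.878]
wrist_force: [-0.5, 0.2, 0.4]
opening: 0.501
grasp_force: 0.0
turn/360 [-0.     -0.      0.0003] shift/200 [-2.936 -0.005  0.155]
t 0.9 q [ 0.67 -0.25 -0.14  1.68  0.    1.94] p [0.3177 0.2541 0.2311] rpy [-1.7999e+02 -1.0000e-02  1.0757e+02] F [-0.5  0.2  0.4] op 0.501 gf 0.0
```

```bash
python3 -m creep '[[[0,0,0,-1,0,0,0],[0,0,0,-1,0,0,0],[0,0,0,-1,0,0,0],[0,0,0,-1,0,0,0],[0,0,0,-1,0,0,0],[0,0,0,-1,0,0,0]]]'; python3 -m creep '[[[0,0,0,-1,0,0,0],[0,0,0,-1,0,0,0],[0,0,0,-1,0,0,0],[0,0,0,-1,0,0,0],[0,0,0,-1,0,0,0],[0,0,0,-1,0,0,0]]]';python3 -m creep '[[[0,0,0,-0.936,0,0.155,0],[0,0,0,-0.936,0,0.155,0],[0,0,0,-0.936,0,0.155,0],[0,0,0,-0.936,0,0.155,0],[0,0,0,-0.936,0,0.155,0],[0,0,0,-0.936,0,0.155,0],[0,0,0,-0.936,0,0.155,0]]]'; python3 go.py .4935 -.306 .15 107.45
python3 -c "
from h import *
a=shot('scene','s1.png')[:,:,::-1];b=shot('top','t1.png')[:,:,::-1]
r=lambda m,x,y,w,h:cv2.resize(m[y:y+h,x:x+w],(400,300),interpolation=cv2.INTER_CUBIC)
cv2.imwrite('pics/c2.png',np.hstack([r(a,370,210,160,120),r(b,390,210,100,75)]))"
```

```text
time: 1.5
ee_pos: [0.3781, 0.0628, 0.231]
orientation: [-3.141, -0.0, 1.875]
wrist_force: [-0.2, -0.2, 0.5]
opening: 0.5
grasp_force: 0.0
time: 2.1
ee_pos: [0.4384, -0.1265, 0.2306]
orientation: [-3.14, -0.001, 1.877]
wrist_force: [1.0, 1.0, -0.9]
opening: 0.5
grasp_force: 0.0
time: 2.8
ee_pos: [0.4947, -0.3039, 0.2009]
orientation: [3.141, 0.0, 1.879]
wrist_force: [0.1, 0.2, 0.0]
opening: 0.495
grasp_force: 0.0
turn/360 [0.0001 0.     0.0005] shift/200 [-0.008 -0.009  0.254]
t 2.8 q [-0.55  0.15  0.19  1.61  0.    0.71] p [ 0.4947 -0.3039  0.2009] rpy [179.98   0.   107.65] F [0.1 0.2 0. ] op 0.495 gf 0.0
```

View pics/c2.png

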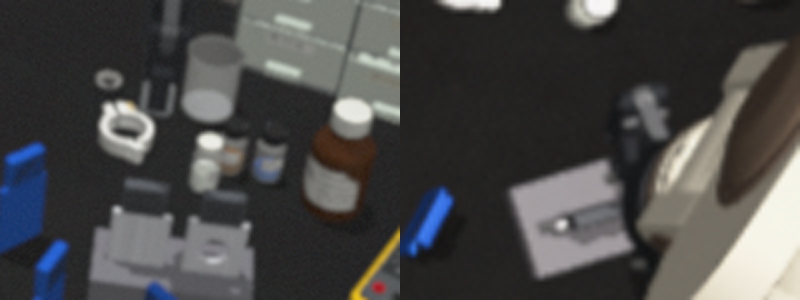

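The gripper is above the blank slide, with the slide's grip block on the fingers' line at scene (428,285). Descending to grasp it.

```bash
python3 -m creep '[[[0,0,0,-0.008,-0.006,0.2,0],[0,0,0,-0.008,-0.006,0.35,0],[0,0,0,-0.008,-0.006,0.45,0],[0,0,0,-0.008,-0.006,0.53,0],[0,0,0,-0.008,-0.006,0.575,0],[0,0,0,-0.008,-0.006,0.575,0]]]' && python3 -m creep '[[[0,0,0,0,0,0,1],[0,0,0,0,0,0,1],[0,0,0,0,0,0,1],[0,0,0,0,0,0,1],[0,0,0,0,0,0,1],[0,0,0,0,0,0,1],[0,0,0,0,0,0,1],[0,0,0,0,0,0,1]]]'; python3 go.py .4935 -.306 .15 107.45
python3 -c "
from h import *
a=shot('scene','s2.png')[:,:,::-1]
cv2.imwrite('pics/c3.png',cv2.resize(a[230:350,360:520],(800,600),interpolation=cv2.INTER_CUBIC))"
```

```text
time: 3.5
ee_pos: [0.493, -0.3072, 0.0848]
orientation: [-3.141, -0.001, 1.877]
wrist_force: [-0.6, -1.0, -0.1]
opening: 0.497
grasp_force: 0.0
time: 4.3
ee_pos: [0.4952, -0.308, 0.0868]
orientation: [3.137, 0.001, 1.876]
wrist_force: [6.0, 2.0, 2.1]
opening: 0.104
grasp_force: 58.3
turn/360 [0.0007 0.0002 0.0001] shift/200 [ 0.012 -0.004 -0.316]
t 4.3 q [-0.56  0.15 -0.03  1.38  0.    0.71] p [ 0.4952 -0.308   0.0868] rpy [1.7974e+02 8.0000e-02 1.0750e+02] F [6.  2.  2.1] op 0.104 gf 58.32289545563981
```

View pics/c3.png

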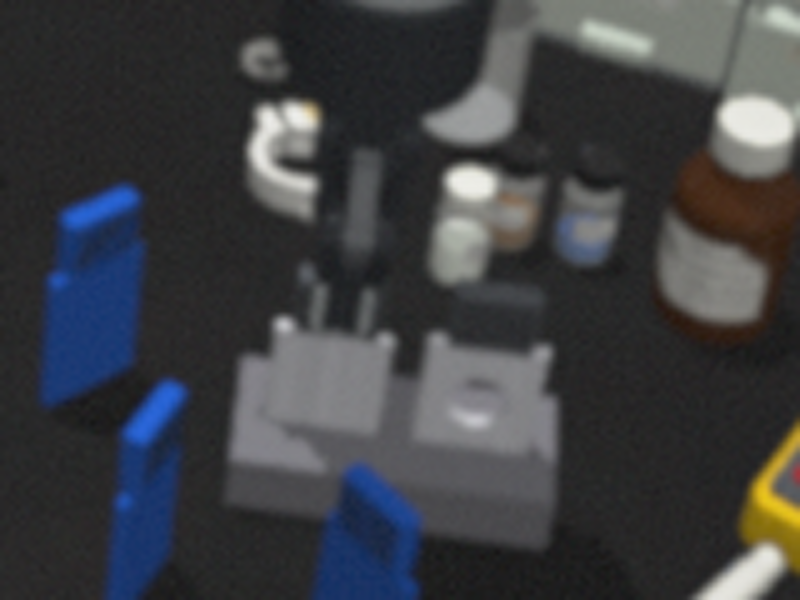

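The gripper holds the blank slide's grip block at crop (343,310), grip force 58 N. The window slide is untouched. Lifting.

```bash
python3 -m creep '[[[0,0,0,0,0,-0.05,1],[0,0,0,0,0,-0.1,1],[0,0,0,0,0,-0.2,1],[0,0,0,0,0,-0.35,1],[0,0,0,0,0,-0.5,1],[0,0,0,0,0,-0.67,1],[0,0,0,0,0,-0.67,1],[0,0,0,0,0,-0.67,1]]]'; python3 go.py .565 -.15 .22 170.4;python3 go.py .606 .010 .22 170.4
```

```text
time: 5.15
ee_pos: [0.4936, -0.3084, 0.2202]
orientation: [3.14, 0.001, 1.875]
wrist_force: [0.1, 0.6, -1.6]
opening: 0.102
grasp_force: 58.7
turn/360 [ 0.      0.0003 -0.1749] shift/200 [0.649 0.578 0.001]
t 5.15 q [-0.56  0.16  0.23  1.64 -0.    0.71] p [ 0.4936 -0.3084  0.2202] rpy [1.7993e+02 8.0000e-02 1.0745e+02] F [ 0.1  0.6 -1.6] op 0.102 gf 58.654417991638184
turn/360 [ 0.      0.0003 -0.1749] shift/200 [1.35  1.014 0.   ]
t 5.15 q [-0.56  0.16  0.23  1.64 -0.    0.71] p [ 0.4936 -0.3084  0.2202] rpy [1.7993e+02 8.0000e-02 1.0745e+02] F [ 0.1  0.6 -1.6] op 0.102 gf 58.654417991638184
```

```bash
python3 -m creep '[[[0,0,-0.175,0.65,0.578,0,1],[0,0,-0.175,0.65,0.578,0,1],[0,0,-0.175,0.65,0.578,0,1],[0,0,-0.175,0.65,0.578,0,1],[0,0,-0.175,0.65,0.578,0,1],[0,0,-0.175,0.65,0.578,0,1],[0,0,-0.175,0.65,0.578,0,1],[0,0,-0.175,0.65,0.578,0,1],[0,0,-0.175,0.65,0.578,0,1],[0,0,-0.175,0.65,0.578,0,1],[0,0,-0.175,0.65,0.578,0,1]]]'; python3 go.py .606 .010 .205 170.4
```

```text
time: 6.25
ee_pos: [0.5644, -0.1495, 0.2188]
orientation: [3.142, -0.001, 2.974]
wrist_force: [0.2, -0.4, 0.5]
opening: 0.102
grasp_force: 58.6
turn/360 [ 0.     -0.0001 -0.0001] shift/200 [-0.072  0.821  0.069]
t 6.25 q [-0.26  0.17  0.24  1.64 -0.   -0.09] p [ 0.5644 -0.1495  0.2188] rpy [ 1.8000e+02 -4.0000e-02  1.7037e+02] F [ 0.2 -0.4  0.5] op 0.102 gf 58.60427677631378
```

```bash
python3 -m creep '[[[0,0,0,-0.072,0.2,0.03,1],[0,0,0,-0.072,0.4,0.03,1],[0,0,0,-0.072,0.6,0.04,1],[0,0,0,-0.072,0.75,0.05,1],[0,0,0,-0.072,0.821,0.07,1],[0,0,0,-0.072,0.821,0.07,1],[0,0,0,-0.072,0.821,0.07,1]]]'; python3 go.py .606 .010 .205 170.4
python3 -c "
from h import *
a=shot('scene','s3.png')[:,:,::-1];b=shot('top','t3.png')[:,:,::-1]
cv2.imwrite('pics/c4.png',np.hstack([cv2.resize(a[165:255,270:360],(400,400),interpolation=cv2.INTER_CUBIC),cv2.resize(b[180:250,275:345],(400,400),interpolation=cv2.INTER_CUBIC)]))
for n in('scene','top'):print(n,proj(n,[.608,.0102,.104]))"
```

```text
time: 6.95
ee_pos: [0.6058, 0.0095, 0.2051]
orientation: [-3.141, -0.0, 2.975]
wrist_force: [-0.6, -1.2, -0.3]
opening: 0.101
grasp_force: 58.6
turn/360 [-0.0001 -0.0001  0.0001] shift/200 [-0.001  0.003  0.   ]
t 6.95 q [ 0.02  0.22  0.27  1.63 -0.    0.18] p [0.6058 0.0095 0.2051] rpy [-1.7997e+02 -2.0000e-02  1.7045e+02] F [-0.6 -1.2 -0.3] op 0.101 gf 58.62873673439026
scene [315.5814752  211.06292548]
top [311.81285054 215.73964066]
```

View pics/c4.png

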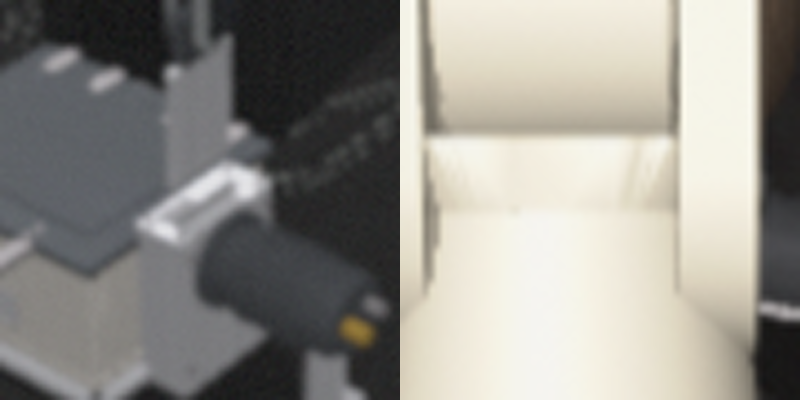

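```bash
python3 -c "
from h import *
a=cv2.imread('pics/s3.png');b=cv2.imread('pics/s0.png') if 0 else cv2.imread('pics/scene0.png')
f=lambda m:cv2.resize(m[180:225,295:340],(400,600)[:1]*2,interpolation=cv2.INTER_CUBIC)
t=cv2.imread('pics/top0.png')[196:236,292:332]
cv2.imwrite('pics/c5.png',np.hstack([f(a),cv2.resize(t,(400,400),interpolation=cv2.INTER_CUBIC)]))
d=np.array([np.cos(np.radians(-9.6)),np.sin(np.radians(-9.6)),0]);c=np.array([.6058,.0095,.126])
e=np.array([-d[1],d[0],0])
for z in(.126,.196):
  for s in(-.023,.023): 
    p=c+d*s;p[2]=z;print('blade',z,s,proj('scene',p),proj('scene',p-.0025*e))
s=c.copy();s[:2]=[.608,.0102];s[2]=.104
for k in(-.024,.024):
  for w in(-.0035,.0035):print('slot end',proj('scene',s+d*k+e*w),proj('top',s+d*k+e*w))
g=cv2.cvtColor(a,6)
for v in(184,188,192,196,200,204):print(v,g[v,302:328])
"
```

```text
blade 0.126 -0.023 [308.64897219 208.20724106] [309.50051681 208.60548943]
blade 0.126 0.023 [321.65691936 199.25686628] [322.50284837 199.63717468]
blade 0.196 -0.023 [307.95898768 181.60702815] [308.83973121 181.9897585 ]
blade 0.196 0.023 [321.42938198 172.97351705] [322.30409422 173.3384408 ]
slot end [309.98115564 216.38107931] [311.44079237 225.51670694]
slot end [307.62653647 215.25775441] [308.64728039 225.01023527]
slot end [323.37626001 206.95402296] [314.97017313 206.49545409]
slot end [321.03758879 205.88279975] [312.18412175 205.99352962]
184 [ 89  79  63  54  63  91 116 123 123 122 120 122 122 123 122 120 122 123
 119 103  68  38  24  29  24  27]
188 [ 95  96  94  97 102 112 122 125 122 123 122 123 123 124 123 120 122 122
 120 103  65  38  23  29  27  29]
192 [ 95  97  98 103 117 128 129 125 124 123 121 122 122 124 124 121 121 122
 121 117 105  95  83  62  41  29]
196 [ 95  99  97  97 102 114 123 125 124 123 121 121 122 124 125 121 123 124
 128 140 142 134 113 101  93  87]
200 [ 96  96  96  98 101 114 123 126 125 125 121 122 123 126 124 121 119 119
 121 113 107  99  94  89  84  78]
204 [ 97  96  97  95 101 113 125 128 125 122 119 123 135 158 184 212 223 223
 217 211 219 223 224 221 209 185]
```

View pics/c5.png

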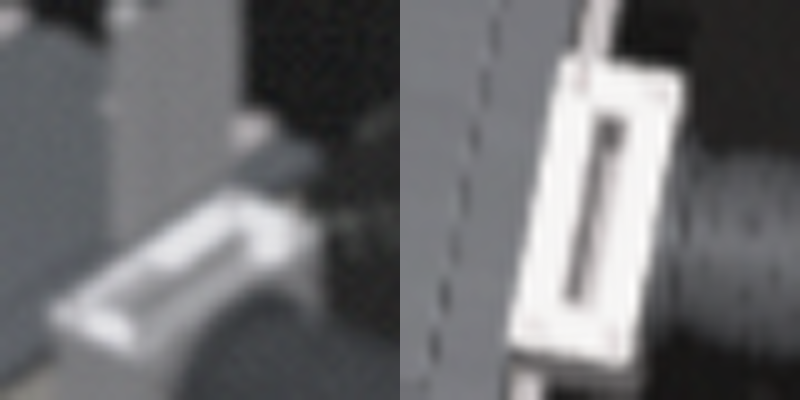

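```bash
python3 -c "
from h import *
np.set_printoptions(precision=4,suppress=True)
for n,f in(('top','top0'),('scene','scene0')):
  g=cv2.cvtColor(cv2.imread('pics/%s.png'%f),6).astype(float)
  if n=='top': poly=np.array([[567,62],[683,72],[633,358],[517,340]])*1.-[400,0];poly=poly/10+[292,196]-.45
  else: poly=np.array([[232,190],[315,235],[140,355],[50,310]])/8.889+[295,180]-.44
  c=poly.mean(0); q=c+(poly-c)*.72
  big=np.zeros((4800,6400),np.uint8); cv2.fillPoly(big,[np.int32((q+.5)*10)],1); m=cv2.resize(big.astype(np.float32),(640,480),interpolation=cv2.INTER_AREA)
  w=m*np.clip(215-g,0,None); yy,xx=np.mgrid[:480,:640]; uv=(w*xx).sum()/w.sum(),(w*yy).sum()/w.sum()
  print(n,'frame',c,onz(n,*c,.104),'slot',uv,onz(n,*uv,.104))
  y0,x0=int(c[1]),int(c[0]); print(g[y0-12:y0+13,x0-10:x0+11].astype(int))
"
```

```text
top frame [311.55 216.35] [0.6065 0.0108 0.104 ] slot (np.float64(310.9033535843311), np.float64(215.37566439198633)) [0.6089 0.0125 0.104 ]
[[119 121 122 121 121 127 169 229 219 212 242 245 244 244 242 235 233 229
  221 111  44]
 [118 121 121 122 121 132 199 239 231 226 242 244 244 244 244 237 229 221
  225 115  45]
 [120 121 121 122 122 138 221 242 244 242 231 232 235 240 243 243 238 232
  217 113  45]
 [124 123 122 122 121 145 231 244 245 242 201 179 188 217 239 244 244 241
  194  97  43]
 [125 125 125 123 126 161 239 245 245 241 176 118 126 176 238 245 244 241
  158  74  40]
 [126 125 125 125 129 172 240 244 244 238 158 106 111 180 240 244 245 239
  138  63  51]
 [124 125 125 125 132 186 241 244 244 234 148 115 127 197 242 245 244 231
  114  68  62]
 [123 124 123 124 136 207 242 245 244 225 140 146 168 221 243 245 243 218
  110  79  68]
 [123 122 123 122 143 229 244 245 242 202 127 163 197 234 244 245 242 195
  109  86  69]
 [122 122 123 122 150 239 244 245 242 185 123 171 202 238 244 244 241 162
  102  89  70]
 [123 122 121 124 161 240 245 244 239 176 128 181 212 240 244 244 240
[... 2938 characters left out ...]
3 212 190 179 191 212 223 225 223 217 189 157 127 106  92  75
   69  73  80]
 [220 227 227 221 211 206 216 224 226 218 201 178 149 118 104  93  82  74
   78  86  91]
 [200 215 222 222 215 207 214 220 215 190 163 137 114 100  91  82  80  85
   89  95  98]
 [163 179 195 204 199 188 189 196 183 158 130 109  97  92  83  78  84  94
   99  99 101]
 [132 141 155 169 172 166 164 163 147 128 112  97  91  82  76  81  89  97
   99 101 100]
 [124 125 130 136 144 144 141 134 126 116 101  88  82  74  77  84  92  97
   95  98  95]
 [122 123 124 125 126 129 128 124 118 109  93  82  76  71  74  85  92  93
   93  91  88]
 [121 123 124 124 124 123 123 119 109  98  85  75  70  67  75  84  88  89
   91  86  85]]
```

```bash
python3 go.py .611 .0116 .187 170.4
```

```text
turn/360 [-0.      0.     -0.0001] shift/200 [-0.023  0.018  0.092]
t 7.05 q [ 0.01  0.22  0.27  1.63 -0.    0.18] p [0.6059 0.0089 0.2055] rpy [-1.7999e+02  1.0000e-02  1.7038e+02] F [ 0.6 -0.6 -1. ] op 0.102 gf 58.62915873527527
```

```bash
python3 -m creep '[[[0,0,0,-0.023,0.016,0,1],[0,0,0,-0.023,0.016,0.05,1],[0,0,0,-0.023,0.016,0.085,1],[0,0,0,-0.023,0.016,0.085,1],[0,0,0,-0.023,0.016,0.085,1]]]'; python3 go.py .611 .0116 .187 170.4
python3 -c "
from h import *
a=shot('scene','s4.png')[:,:,::-1]
cv2.imwrite('pics/c6.png',cv2.resize(a[180:225,290:350],(800,600),interpolation=cv2.INTER_CUBIC))"
```

```text
time: 7.55
ee_pos: [0.6107, 0.0123, 0.1879]
orientation: [-3.141, -0.001, 2.975]
wrist_force: [-0.2, 0.5, -1.0]
opening: 0.102
grasp_force: 58.7
turn/360 [-0.     -0.0001  0.0001] shift/200 [-0.002 -0.003  0.004]
t 7.55 q [ 0.02  0.22  0.25  1.59 -0.    0.19] p [0.6107 0.0123 0.1879] rpy [-1.7999e+02 -5.0000e-02  1.7045e+02] F [-0.2  0.5 -1. ] op 0.102 gf 58.685540556907654
```

View pics/c6.png

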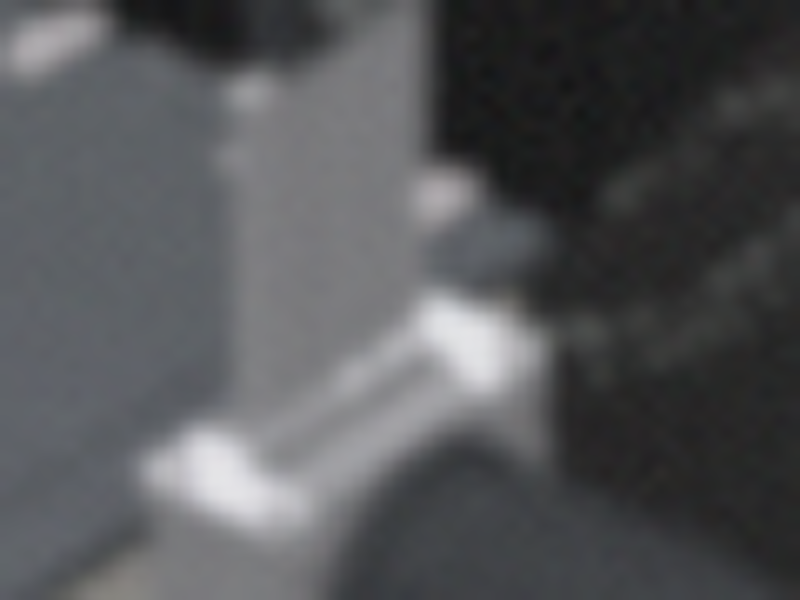

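The blade's foot, crop (250,440)-(420,330), lies just above the slot, (265,465)-(440,360). Lowering carefully.

```bash
python3 -m creep '[[[0,0,0,0,0,0.01,1],[0,0,0,0,0,0.02,1],[0,0,0,0,0,0.03,1],[0,0,0,0,0,0.04,1],[0,0,0,0,0,0.045,1]]]'; python3 go.py .611 .0116 .187 170.4
```

```text
time: 8.1
ee_pos: [0.6116, 0.0125, 0.1826]
orientation: [3.141, 0.004, 2.975]
wrist_force: [-4.8, -0.5, 22.3]
opening: 0.1
grasp_force: 62.0
turn/360 [0.0001 0.0007 0.0002] shift/200 [ 0.002 -0.005 -0.022]
t 8.1 q [ 0.02  0.22  0.23  1.58 -0.    0.19] p [0.6116 0.0125 0.1826] rpy [179.96   0.26 170.46] F [-4.8 -0.5 22.3] op 0.1 gf 62.0433247089386
```

```bash
python3 -c "
from h import *
s=state();print(s['moment'],s['wrist_force'])
a=shot('scene','s5.png')[:,:,::-1]
cv2.imwrite('pics/c7.png',cv2.resize(a[180:225,290:350],(800,600),interpolation=cv2.INTER_CUBIC))"
```

```text
[-0.03772195  1.26134605 -0.04160982] [-4.79012398 -0.4621381  22.27456195]
```

View pics/c7.png

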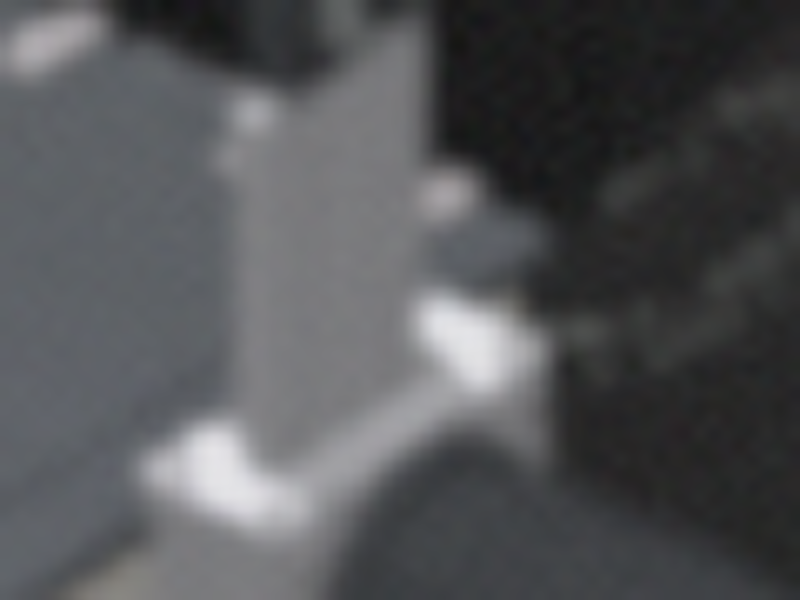

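Contact is at the robot-side end of the slot (My > 0, and the picture shows the left edge overlapping the frame). Sliding away from the robot under light pressure.

```bash
python3 -m creep '[[[0,0,0,0,0,-0.008,1],[0,0,0,-0.004,0,-0.008,1],[0,0,0,-0.008,0,-0.008,1],[0,0,0,-0.008,0,-0.004,1],[0,0,0,-0.008,0,0.0,1]]]'; python3 -c "
from go import *
go(.611,.0116,.187,170.4);print(state()['moment'])"
```

```text
time: 8.65
ee_pos: [0.6132, 0.012, 0.1818]
orientation: [3.141, 0.004, 2.975]
wrist_force: [-3.1, 0.6, 17.2]
opening: 0.101
grasp_force: 61.4
turn/360 [0.     0.0006 0.0002] shift/200 [ 0.01  -0.004 -0.026]
t 8.65 q [ 0.02  0.22  0.23  1.58 -0.    0.19] p [0.6132 0.012  0.1818] rpy [179.99   0.22 170.45] F [-3.1  0.6 17.2] op 0.101 gf 61.441640853881836
[-0.24052329  0.91184454  0.03271127]
```

```bash
python3 -m creep '[[[0,0,0,-0.003,0,0,1],[0,0,0,-0.006,0,0,1],[0,0,0,-0.006,0,0.004,1],[0,0,0,-0.006,0,0.008,1]]]'; python3 -c "
from go import *
go(.611,.0116,.187,170.4);print(state()['moment'])"
```

```text
time: 9.05
ee_pos: [0.6135, 0.0112, 0.1796]
orientation: [-3.14, 0.002, 2.975]
wrist_force: [-6.3, -4.2, 11.1]
opening: 0.103
grasp_force: 60.4
turn/360 [-0.0002  0.0003  0.0001] shift/200 [ 0.012 -0.    -0.037]
t 9.05 q [ 0.02  0.23  0.23  1.58 -0.    0.19] p [0.6135 0.0112 0.1796] rpy [-1.7992e+02  9.0000e-02  1.7043e+02] F [-6.3 -4.2 11.1] op 0.103 gf 60.446680784225464
[-1.09349677  1.56288437 -0.06109616]
```

```bash
python3 -m creep '[[[0,0,0,0.002,-0.004,0.005,1],[0,0,0,0.002,-0.004,0.015,1],[0,0,0,0.002,-0.004,0.025,1],[0,0,0,0.002,-0.004,0.035,1]]]'; python3 -c "
from go import *
go(.611,.0116,.187,170.4);print(state()['moment'])"
```

```text
time: 9.45
ee_pos: [0.6127, 0.011, 0.1705]
orientation: [-3.141, -0.001, 2.975]
wrist_force: [-5.7, -2.5, 4.4]
opening: 0.097
grasp_force: 59.6
turn/360 [-0.0001 -0.0002  0.0001] shift/200 [ 0.009  0.002 -0.083]
t 9.45 q [ 0.02  0.23  0.21  1.56 -0.    0.18] p [0.6127 0.011  0.1705] rpy [-1.7995e+02 -6.0000e-02  1.7044e+02] F [-5.7 -2.5  4.4] op 0.097 gf 59.56831455230713
[-0.58816768  1.30027867 -0.02761553]
```

It's in. Continuing down with small lateral relief.

```bash
python3 -m creep '[[[0,0,0,0.004,-0.002,0.03,1],[0,0,0,0.004,-0.002,0.06,1],[0,0,0,0.004,-0.002,0.09,1],[0,0,0,0.004,-0.002,0.12,1],[0,0,0,0.004,-0.002,0.15,1],[0,0,0,0.004,-0.002,0.18,1],[0,0,0,0.004,-0.002,0.21,1],[0,0,0,0.004,-0.002,0.23,1]]]'; python3 -c "
from go import *
go(.611,.0116,.1148,170.4);print(state()['moment'])"
```

```text
time: 10.25
ee_pos: [0.612, 0.011, 0.124]
orientation: [-3.141, -0.001, 2.975]
wrist_force: [-4.9, -1.9, 5.5]
opening: 0.102
grasp_force: 59.6
turn/360 [-0.     -0.0001  0.0002] shift/200 [0.006 0.002 0.046]
t 10.25 q [ 0.02  0.22  0.12  1.47 -0.    0.18] p [0.612 0.011 0.124] rpy [-1.7999e+02 -5.0000e-02  1.7046e+02] F [-4.9 -1.9  5.5] op 0.102 gf 59.610174894332886
[-0.55159388  1.25631964 -0.07433464]
```

```bash
python3 -m creep '[[[0,0,0,0.004,-0.002,0.02,1],[0,0,0,0.004,-0.002,0.04,1],[0,0,0,0.004,-0.002,0.055,1],[0,0,0,0.004,-0.002,0.065,1],[0,0,0,0.004,-0.002,0.07,1]]]'; python3 -c "
from go import *
go(.611,.0116,.1148,170.4);print(state()['moment'])"
```

```text
time: 10.75
ee_pos: [0.612, 0.0108, 0.1145]
orientation: [3.141, 0.004, 2.975]
wrist_force: [-11.9, -1.3, 31.5]
opening: 0.102
grasp_force: 63.5
turn/360 [0.0001 0.0006 0.0002] shift/200 [ 0.006  0.003 -0.001]
t 10.75 q [0.02 0.22 0.1  1.45 0.   0.18] p [0.612  0.0108 0.1145] rpy [179.95   0.22 170.46] F [-11.9  -1.3  31.5] op 0.102 gf 63.5473108291626
[-0.35831431  2.80803244 -0.07598131]
```

Home: TCP is 68 mm below first contact and the floor pushes back with 31 N. Releasing and rising.

```bash
python3 -m creep '[[[0,0,0,0,0,-0.015,1],[0,0,0,0,0,-0.015,0.4],[0,0,0,0,0,-0.015,0.4],[0,0,0,0,0,-0.015,0.4],[0,0,0,0,0,-0.015,0.4]]]';python3 -m creep '[[[0,0,0,0,0,-0.03,0.4],[0,0,0,0,0,-0.1,0.4],[0,0,0,0,0,-0.3,0.4],[0,0,0,0,0,-0.55,0.4],[0,0,0,0,0,-0.6,0.4],[0,0,0,0,0,-0.6,0.4]]]'; python3 go.py .5071 .1255 .2 80.4;python3 go.py .5071 .1255 .2 -99.6
```

```text
time: 11.25
ee_pos: [0.6115, 0.0108, 0.1132]
orientation: [3.142, -0.001, 2.975]
wrist_force: [-0.8, 0.2, 0.7]
opening: 0.3
grasp_force: 0.0
time: 11.85
ee_pos: [0.6126, 0.0108, 0.2373]
orientation: [3.141, 0.005, 2.975]
wrist_force: [0.6, -0.5, 0.1]
opening: 0.306
grasp_force: 0.0
turn/360 [0.0008 0.0005 0.2502] shift/200 [0.616 0.478 0.184]
t 11.85 q [0.02 0.24 0.36 1.69 0.   0.18] p [0.6126 0.0108 0.2373] rpy [179.94   0.31 170.46] F [ 0.6 -0.5  0.1] op 0.306 gf 0.0
turn/360 [-0.0005  0.0008 -0.2498] shift/200 [0.616 0.478 0.184]
t 11.85 q [0.02 0.24 0.36 1.69 0.   0.18] p [0.6126 0.0108 0.2373] rpy [179.94   0.31 170.46] F [ 0.6 -0.5  0.1] op 0.306 gf 0.0
```

```bash
python3 -m creep '[[[0,0,0.25,0.615,0.478,0.1,0.2],[0,0,0.25,0.615,0.478,0.1,0.2],[0,0,0.25,0.615,0.478,0.1,0.2],[0,0,0.25,0.615,0.478,0.1,0.2],[0,0,0.25,0.615,0.478,0.1,0.2],[0,0,0.25,0.615,0.478,0.1,0.2],[0,0,0.25,0.615,0.478,0.1,0.2],[0,0,0.25,0.615,0.478,0.1,0.2],[0,0,0.25,0.615,0.478,0.1,0.2],[0,0,0.25,0.615,0.478,0.1,0.2],[0,0,0.25,0.615,0.478,0.1,0.2],[0,0,0.25,0.615,0.478,0.1,0.2]]]'; python3 go.py .507 .1255 .076 80.4
```

```text
time: 13.05
ee_pos: [0.5056, 0.1253, 0.2124]
orientation: [-3.14, 0.001, 1.403]
wrist_force: [0.4, 0.4, -0.3]
opening: 0.397
grasp_force: 0.0
turn/360 [-0.0003  0.0001  0.    ] shift/200 [0.003 0.008 0.682]
t 13.05 q [0.24 0.01 0.06 1.62 0.   1.98] p [0.5056 0.1253 0.2124] rpy [-1.799e+02  4.000e-02  8.040e+01] F [ 0.4  0.4 -0.3] op 0.397 gf 0.0
```

Descend with the fingers either side of the bar, then check force.

```bash
python3 -m creep '[[[0,0,0,0.002,0.008,0.2,0.2],[0,0,0,0.002,0.008,0.38,0.2],[0,0,0,0.002,0.008,0.45,0.2],[0,0,0,0.002,0.008,0.52,0.2],[0,0,0,0.002,0.008,0.58,0.2],[0,0,0,0.002,0.008,0.63,0.2],[0,0,0,0.002,0.008,0.67,0.2],[0,0,0,0.002,0.008,0.682,0.2]]]'; python3 -c "
from go import *
go(.507,.1255,.076,80.4)
a=shot('scene','s6.png')[:,:,::-1];b=shot('top','t6.png')[:,:,::-1]
cv2.imwrite('pics/c8.png',np.hstack([cv2.resize(a[160:260,225:345],(480,400),interpolation=cv2.INTER_CUBIC),cv2.resize(b[190:270,290:354],(320,400),interpolation=cv2.INTER_CUBIC)]))"
```

```text
time: 13.85
ee_pos: [0.5077, 0.1256, 0.0768]
orientation: [-3.141, 0.0, 1.404]
wrist_force: [-0.2, -0.9, 0.0]
opening: 0.398
grasp_force: 0.0
turn/360 [-0.      0.      0.0002] shift/200 [-0.001 -0.003  0.004]
t 13.85 q [ 0.24  0.02 -0.19  1.36  0.    1.98] p [0.5077 0.1256 0.0768] rpy [-1.7998e+02  1.0000e-02  8.0470e+01] F [-0.2 -0.9  0. ] op 0.398 gf 0.0
```

View pics/c8.png

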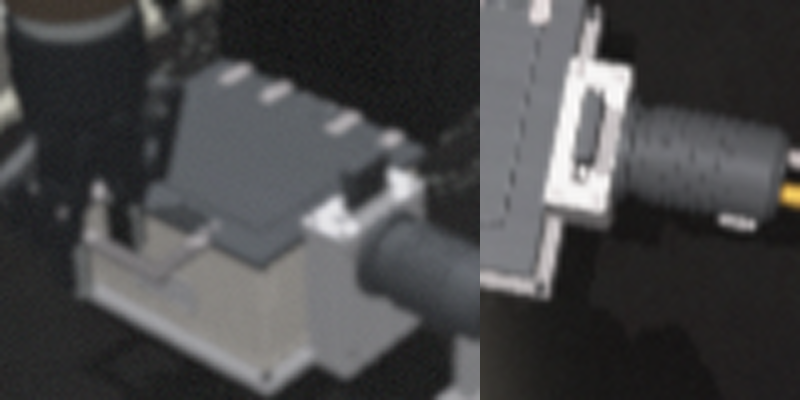

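The slide is home: only its grip block stands above the mouth, at crop (365,185) and (590,130). The fingers straddle the bar at (105,250). Closing.

```bash
python3 -m creep '[[[0,0,0,0,0,0,1],[0,0,0,0,0,0,1],[0,0,0,0,0,0,1],[0,0,0,0,0,0,1],[0,0,0,0,0,0,1],[0,0,0,0,0,0,1],[0,0,0,0,0,0,1]]]'; python3 -c "
from go import *
go(.507,.1255,.076,80.4); p=state()['ee_pos']
d=np.array([np.cos(np.radians(-9.6)),np.sin(np.radians(-9.6))])
for a in range(0,61,6):
  a=np.radians(a); x=-.19*np.cos(a)+.005*np.sin(a)+.19; z=.19*np.sin(a)+.005*np.cos(a)-.005
  print(round(np.degrees(a)),'toolY/200',round(x/.2,3),'toolZ/200',round(-z/.2,3))"
```

```text
time: 14.65
ee_pos: [0.5129, 0.1249, 0.0796]
orientation: [3.13, -0.001, 1.403]
wrist_force: [22.0, -5.3, -2.8]
opening: 0.091
grasp_force: 58.4
turn/360 [ 0.0018 -0.0001 -0.0001] shift/200 [-0.002 -0.03   0.018]
t 14.65 q [ 0.24  0.02 -0.19  1.35 -0.    1.98] p [0.5129 0.1249 0.0796] rpy [ 1.7934e+02 -5.0000e-02  8.0370e+01] F [22.  -5.3 -2.8] op 0.091 gf 58.40499758720398
0 toolY/200 0.0 toolZ/200 -0.0
6 toolY/200 0.008 toolZ/200 -0.099
12 toolY/200 0.026 toolZ/200 -0.197
18 toolY/200 0.054 toolZ/200 -0.292
24 toolY/200 0.092 toolZ/200 -0.384
30 toolY/200 0.14 toolZ/200 -0.472
36 toolY/200 0.196 toolZ/200 -0.554
42 toolY/200 0.261 toolZ/200 -0.629
48 toolY/200 0.333 toolZ/200 -0.698
54 toolY/200 0.412 toolZ/200 -0.758
60 toolY/200 0.497 toolZ/200 -0.81
```

The bar sits about 5 mm further on than estimated. I'll relieve that first.

```bash
python3 -m creep '[[[0,0,0,0,0.015,0,1],[0,0,0,0,0.028,0,1],[0,0,0,0,0.028,0,1]]]'; python3 go.py .507 .1255 .076 80.4
```

```text
time: 14.95
ee_pos: [0.513, 0.1249, 0.0782]
orientation: [-3.141, -0.001, 1.404]
wrist_force: [-3.9, 0.2, 5.8]
opening: 0.089
grasp_force: 59.7
turn/360 [-0.0001 -0.0001  0.0002] shift/200 [-0.002 -0.03   0.011]
t 14.95 q [ 0.24  0.03 -0.18  1.36  0.    1.98] p [0.513  0.1249 0.0782] rpy [-1.7996e+02 -4.0000e-02  8.0470e+01] F [-3.9  0.2  5.8] op 0.089 gf 59.65329945087433
```

```bash
python3 -m creep '[[[0,0,0,0,0.002,-0.05,1],[0,0,0,0,0.008,-0.1,1],[0,0,0,0,0.015,-0.148,1],[0,0,0,0,0.026,-0.197,1],[0,0,0,0,0.04,-0.245,1],[0,0,0,0,0.054,-0.292,1],[0,0,0,0,0.073,-0.338,1],[0,0,0,0,0.092,-0.384,1],[0,0,0,0,0.116,-0.428,1],[0,0,0,0,0.14,-0.472,1]]]'; python3 go.py .513 .1249 .0782 80.4
```

```text
time: 15.95
ee_pos: [0.5393, 0.1202, 0.1727]
orientation: [-3.138, -0.0, 1.405]
wrist_force: [-10.6, 2.1, 2.1]
opening: 0.089
grasp_force: 58.5
turn/360 [-0.0005 -0.      0.0003] shift/200 [ 0.001 -0.132  0.473]
t 15.95 q [0.22 0.08 0.06 1.55 0.   1.96] p [0.5393 0.1202 0.1727] rpy [-1.798e+02 -1.000e-02  8.049e+01] F [-10.6   2.1   2.1] op 0.089 gf 58.4918349981308
```

```bash
python3 -m creep '[[[0,0,0,0,0.022,-0.041,1],[0,0,0,0,0.05,-0.082,1],[0,0,0,0,0.083,-0.12,1],[0,0,0,0,0.115,-0.157,1],[0,0,0,0,0.15,-0.193,1],[0,0,0,0,0.187,-0.226,1],[0,0,0,0,0.226,-0.257,1],[0,0,0,0,0.266,-0.286,1],[0,0,0,0,0.308,-0.313,1],[0,0,0,0,0.351,-0.338,1],[0,0,0,0,0.351,-0.338,1]]]'
cat > ang.py <<'E'
from go import *
go(.513,.1249,.0782,80.4); s=state(); p=s['ee_pos']-np.array([.513,.1249,.0782])
x=p[0]*np.cos(np.radians(-9.6))+p[1]*np.sin(np.radians(-9.6))-.19; z=p[2]+.005
print('angle',np.degrees(np.arctan2(z,-x)+np.arctan2(-.005,.19)),'r',np.hypot(x,z),'moment',s['moment'])
E
python3 ang.py
```

```text
time: 17.05
ee_pos: [0.6093, 0.1081, 0.2438]
orientation: [3.14, -0.001, 1.404]
wrist_force: [-15.7, 0.3, 18.9]
opening: 0.088
grasp_force: 59.9
turn/360 [ 0.0003 -0.0002  0.0002] shift/200 [ 0.002 -0.49   0.827]
t 17.05 q [0.18 0.26 0.4  1.71 0.   1.91] p [0.6093 0.1081 0.2438] rpy [ 1.799e+02 -6.000e-02  8.046e+01] F [-15.7   0.3  18.9] op 0.088 gf 59.90022897720337
angle 60.0932924190555 r 0.19390211359685533 moment [0.09768345 3.32498046 0.00556035]
```

The lid is up at about 60°. I'll relieve the radial force, then check the angle numerically against the lid's edges in the top view.

```bash
python3 -m creep '[[[0,0,0,0,-0.004,-0.007,1],[0,0,0,0,-0.008,-0.014,1],[0,0,0,0,-0.008,-0.014,1]]]'; python3 ang.py
python3 - <<'E'
from h import *
ims={n:cv2.cvtColor(shot(n,n+'7.png'),cv2.COLOR_RGB2GRAY) for n in('scene','top')}
old={n:cv2.imread('pics/%s0.png'%n,0) for n in ims}
t=np.radians(-9.6); d=np.array([np.cos(t),np.sin(t),0]); e=np.array([-np.sin(t),np.cos(t),0])
for hx,hy in((.697,.0937),):
  H=np.array([hx,hy,.088])
  for n in ims:
    for w in(-.08,-.065,.065,.08):
      for name,hh in(('top',.011),):
        pts=[(a,H+e*w+d*(-.15*np.cos(a)+hh*np.sin(a))+np.array([0,0,.15*np.sin(a)+hh*np.cos(a)])) for a in np.radians(np.arange(48,73,1.5))]
        print(n,w,np.round(proj(n,pts[8][1]),1),[(int(round(np.degrees(a)*10)),int(cv2.getRectSubPix(ims[n],(1,1),tuple(map(float,proj(n,p))))[0,0])) for a,p in pts])
E
```

```text
time: 17.35
ee_pos: [0.608, 0.1084, 0.2432]
orientation: [-3.142, 0.0, 1.404]
wrist_force: [-6.4, -0.6, 5.0]
opening: 0.09
grasp_force: 59.4
turn/360 [-0.      0.0001  0.0002] shift/200 [ 0.003 -0.482  0.825]
t 17.35 q [ 0.18  0.26  0.4   1.71 -0.    1.91] p [0.608  0.1084 0.2432] rpy [-1.800e+02  2.000e-02  8.046e+01] F [-6.4 -0.6  5. ] op 0.09 gf 59.397279024124146
angle 59.67287673077229 r 0.1940526031622468 moment [-0.03490439  1.51503042 -0.00889947]
scene -0.08 [311.2 161.9] [(480, 26), (495, 25), (510, 24), (525, 27), (540, 40), (555, 52), (570, 61), (585, 53), (600, 30), (615, 25), (630, 26), (645, 26), (660, 24), (675, 25), (690, 28), (705, 30), (720, 28)]
scene -0.065 [306.  159.7] [(480, 24), (495, 25), (510, 22), (525, 30), (540, 38), (555, 51), (570, 62), (585, 62), (600, 33), (615, 27), (630, 24), (645, 24), (660, 24), (675, 26), (690, 28), (705, 27), (720, 26)]
scene 0.065 [263.7 142.5] [(480, 45), (495, 41), (510, 40), (525, 45), (540, 49), (555, 54), (570, 76), (585, 85), (600, 73), (615, 81), (630, 104), (645, 132), (660, 113), (675, 56), (690, 34), (705, 31), (720,
[... 405 characters left out ...]
90, 68), (705, 68), (720, 69)]
top -0.065 [297.  203.1] [(480, 31), (495, 30), (510, 30), (525, 30), (540, 30), (555, 43), (570, 65), (585, 59), (600, 51), (615, 60), (630, 67), (645, 65), (660, 70), (675, 69), (690, 67), (705, 67), (720, 67)]
top 0.065 [240.4 193. ] [(480, 235), (495, 238), (510, 239), (525, 239), (540, 238), (555, 212), (570, 167), (585, 170), (600, 178), (615, 184), (630, 191), (645, 197), (660, 202), (675, 207), (690, 210), (705, 215), (720, 218)]
top 0.08 [233.9 191.8] [(480, 233), (495, 234), (510, 236), (525, 230), (540, 180), (555, 161), (570, 170), (585, 178), (600, 186), (615, 192), (630, 198), (645, 203), (660, 209), (675, 214), (690, 217), (705, 221), (720, 223)]
```

The scene silhouette gives about 59.5° and the arm's kinematics 59.7°. The angle is right, so I'll hold briefly and hand in.

```bash
python3 -m creep '[[[0,0,0,0,0.002,-0.001,1],[0,0,0,0,0.002,-0.001,1],[0,0,0,0,0.002,-0.001,1],[0,0,0,0,0.002,-0.001,1]]]'; python3 ang.py; python3 -c "
from station import job_done
print(job_done())"
```

```text
time: 17.85
ee_pos: [0.6082, 0.1083, 0.2433]
orientation: [-3.141, 0.0, 1.404]
wrist_force: [-6.6, 0.1, 5.0]
opening: 0.086
grasp_force: 59.4
turn/360 [-0.0001  0.0001  0.0002] shift/200 [ 0.003 -0.483  0.826]
t 17.85 q [ 0.18  0.26  0.4   1.71 -0.    1.91] p [0.6082 0.1083 0.2433] rpy [-1.7997e+02  2.0000e-02  8.0460e+01] F [-6.6  0.1  5. ] op 0.086 gf 59.35515761375427
angle 59.73878072891716 r 0.19402200123137833 moment [-0.05733351  1.73628571 -0.11865914]
the job is handed in; nothing more can be done
None
```

The blank slide is fully home in the shutter slot, the lid was then lifted by its bar to about 60° (estimated 59.7°) and the arm is still holding it, and the job was handed in at about 18 s.

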